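# Unlock and slide out the stone carriage

## Task

Unlock the stone-holding slide: with the fingertips against its knurled brass rim, roll the lock ring loose (anticlockwise seen from above) by two full turns, to within a quarter turn, and only then push the yellow plate gently away from the ring until the carriage is fully home against its end stop. Grip and lift nothing: the stone blank stays in its tray and the loose things around are left where they are.

Things in the scene. Friction and masses are not known exactly. Their poses are not given: they have to be found in the camera images.
- fixture: Grey base plate, 110 x 360 x 16 mm, fixed to the table; origin on the table surface, x across the plate, y along it (from y = -200 to +160 mm), z up. The lock ring's axis is at x = 0, y = +85 mm, above a dark steel bridge (84 mm in x, 60 mm in y, top 46 mm above the table). The carriage slides to -y, where a dark end stop lies. A red line is painted at the +y end.
- ring_seat (a point): Centre of the lock ring's top face, on its vertical axis, 68 mm above the table; does not turn, axes as the fixture. Brass ring, 96 mm across the crests of 30 upright ridges 2.5 mm proud; its rim spans 50 to 68 mm above the table. Turning it takes about 0.1 N m (2 N along the rim); it stays where it is left and does not rise.
- stem_top (a point): Top centre of the bright steel, red-banded stem, 18 mm across, in the middle of the ring. It is 5 mm above the ring's top when tight and rises 5 mm a turn as the ring is loosened.
- lock_ring (a joint): Angle of the lock ring in rad, 0 = tight, growing anticlockwise seen from above (loosening), 6.283 a turn, hard stop at three turns. A white line on its dark top face points at the fixed red line when tight. The pin under it locks the carriage (2 mm play) until about 1.6 turns.
- push_face (a point): Centre of the upper part of the flat face of the carriage's yellow push plate that looks to the ring, 58 mm above the table; the plate is 90 mm wide (x), 8 mm thick, its top 74 mm above the table, and is free from 35 mm above the table upwards. Axes as the fixture: pushing goes to -y. At the start the face is 120 mm from the ring's axis.
- carriage (a joint): Travel of the carriage in m: 0 = locked place, 0.060 = against the end stop (towards the fixture's -y). Sliding friction about 2 N; stays where it is left.
- tray_floor (a point): Middle of the floor of the aluminium tray behind the yellow plate, riding with the carriage, 24 mm above the table; inside 80 x 67 mm, side walls 26 mm high. Axes as the fixture.
- blank_center (a point): Centre of the loose blue stone blank, 52 x 48 x 22 mm, lying in the tray; leave it in there.
- jar: Loose amber jar, 44 mm across, 58 mm high; origin under its centre. Bystander.
- offcut: Loose reddish stone offcut, 46 x 38 x 26 mm; origin under its centre. Bystander.
- spacer: Loose steel spacer ring, 48 mm across, 16 mm high; origin under its centre. Bystander.
- hone: Loose grey honing stone, 50 x 24 x 18 mm; origin under its centre. Bystander.
- brush: Loose hand brush lying flat, handle along its x axis; origin under it. Bystander.
- cup: Loose open steel cup, 56 mm across, 55 mm high; origin under its centre. Bystander.
There are look-alikes about, which are no part of the job. Of the things shaped like the part that bears blank_center, the blue one is meant.

How it is judged:
By the outcome, as a careful person would: the job done as asked, in the order asked, and still so for the second after the job is handed in, with the robot touching nothing.
It also fails if it takes over 58 s, if anything falls off the work surface, if the arm or the gripper's body presses on something with over 40 N, if the wrist force passes 120 N, or if a joint passes its speed limit or range.

## Robot

A 7-joint arm with a two-finger parallel gripper is mounted at the origin on the work surface. World frame = base frame: x ahead of the robot, y to its left, z up, the work surface at z = 0. Lengths are in m, angles in rad, forces in N, time in s.
With the tool pointing down it reaches from about 0.4 to 0.85 m from the base axis. Payload 10.4 kg.
Tool frame: the origin (TCP) lies where the fingers leave the gripper's body, on its centre line; the fingertips stand 73 mm ahead of it and the grasp point (between the pads) lies 54 mm ahead of it; z points along the fingers, y is the direction in which the jaws open and shut (so a half turn about z gives the same grasp; the last joint's range is limited). The gripper opens to 85 mm and grips with 20 to 120 N. Pads are 22 mm wide; open, the fingers measure 114 mm over their backs; the gripper's body (76 mm by 85 mm) begins 54 mm behind the grasp point. The pads swing forward as they close: fully open they stand 13 mm farther back than shut.
Start: joints at [-1.124, 0.332, -0.065, 1.46, 0.022, 1.35, -0.088], TCP at [0.283, 0.557, 0.304] pointing down, gripper open.
Joint ranges: [-2.6, 2.6], [-0.5, 2.12], [-1.47, 1.34], [0.16, 2.42], [-1.27, 4.41], [0.06, 2.06], [-2.6, 2.6]. Speed limits (rad/s): [2.22, 2.22, 2.79, 2.79, 3.14, 3.14, 3.14].

## Interface

Orientations are given as a unit quaternion [x, y, z, w].
In Python, from workcell import get_obs, camera, camera_model, hand_in gives the robot as it stands.
- The arm moves only by the shell command python3 -m crank 'ROWS' [FORCE]. ROWS is text: rows parted by semicolons, each of 7 numbers parted by spaces: the shift along the tool's x, y, z in units of 40 mm (1.0 is 40 mm), then the turn, a rotation vector about the tool's x, y, z in units of 8 degrees (1.0 is 8 degrees), then the finger opening in mm, from 0 to 85.4. In form: x y z ax ay az jaw; .... A call has exactly 10 rows; each row shifts and turns the pose as measured when the row begins, along the tool's axes as they then stand; what a row does not reach is not made up. A row lasts 1/10 s, in which the tool goes at most 50 mm and 8.59 degrees, less where a joint would pass 70% of its speed; a pose out of reach is approached as far as the arm can. A call is refused whole if a number of a shift passes 1 or a number of a turn 1, either way. A call with a gripper value outside its range is refused whole. The fingers move at their own pace and stop on an object; FORCE is the grip in N (left out, the last holds). Time passes only in rows, so rows that do not move let the fingers close, or fill a call up. It gives the time, the measured TCP pose, the force and the opening at its end, in the units of the state.
- get_obs(): the state, without advancing time (a new reading comes with each control period).
- camera(name): name is "side" or "top" or "wrist"; returns (picture, depth): 480x640x3 uint8, red, green, blue; 480x640 float32, m along the optical axis (not along the pixel's ray), 0 where there is no reading.
- camera_model(name): a dict with "fx", "fy", "cx", "cy" (pixels), "position" and "rotation" of the camera in the world; the wrist camera has in their place "hand_eye" (4x4, takes a point from camera to tool coordinates, whose origin is the TCP and whose axes are the flange's). Camera axes: x right, y up, looking along -z (the intrinsics and any distortion apply to the point x, -y, -z); pixel columns grow to the right and rows downward; lengths in m; the calibration is good to about 2 mm. The wrist camera is an equidistant fisheye: a pixel r from the principal point sees the ray r / f radians off the axis. A picture is of the moment at which its call begins: read the wrist's pose just before it. camera_model takes no time and is no camera call.
- hand_in(): hands the job in, once; it reports no verdict.
The state is a dict: "clock": time; "joint_pos": joint angles; "joint_velocities": joint speeds; "tau": joint torques, N m; "position": TCP position; "ee_rot": TCP orientation; "ft_force": force on the tool from outside, world axes, zero at the start; "torque": the same for the moment, N m; "grip_width": opening from 0.0 (shut) to 1.0 (fully open).
Only numpy, scipy, OpenCV 4.12 (cv2) and the standard library are available. Lean on these libraries where they do the work, as an engineer would, in place of code of your own. Each camera call takes 0.05 s, during which the arm holds its last target.

## Working session

There is one attempt and no reset: what is moved stays moved. The work goes in short steps, Python scripts to look and compute and a shell command to move; the robot and the scene stay as the last step left them, time stands still between calls to the robot, and variables do not carry over. Pictures are saved under pics/ and viewed, and the job is handed in when it is done.

```bash
ls; mkdir -p pics
cat > h.py <<'E'
import numpy as np, cv2
from workcell import get_obs,camera,camera_model,hand_in
from scipy.spatial.transform import Rotation as R
E
python3 - <<'E'
from h import *
o=get_obs();print(o)
for n in ["side","top","wrist"]:
    m=camera_model(n);print(n,m)
    p,d=camera(n);cv2.imwrite(f"pics/{n}0.png",p[:,:,::-1]);np.save(f"pics/{n}0.npy",d)
E
```

```text
pics
{'clock': 0.0, 'joint_pos': array([-1.12357684,  0.33287588, -0.06468189,  1.4609507 ,  0.02159464,
        1.34990014, -0.08847419]), 'joint_velocities': array([ 0.00030504,  0.00035458,  0.00117889, -0.00054527,  0.00062319,
       -0.0017858 , -0.00072208]), 'tau': array([-1.34994742e-03, -6.25435567e+01,  4.82430460e-02, -3.91613245e+01,
        1.61359459e-02,  9.84934130e-03, -7.06628228e-06]), 'position': array([0.28283729, 0.55703087, 0.30310883]), 'ee_rot': array([ 2.32741195e-01,  9.72538441e-01, -7.06817219e-04, -1.34271170e-04]), 'ft_force': array([-0.50820019, -0.51743324, -0.2889232 ]), 'torque': array([ 0.01588376, -0.01791991,  0.08341801]), 'grip_width': 1.0020179896788488}
side {'fx': 480.9511112855929, 'fy': 480.9511112855929, 'cx': 310.3529032499905, 'cy': 242.44396801240978, 'position': array([ 0.3127286 , -0.71566314,  0.70696394]), 'rotation': array([ 0.41425274, -0.07963812, -0.14810885,  0.89449215])}
top {'fx': 447.94062647534764, 'fy': 447.94062647534764, 'cx': 316.4229288221484, 'cy': 241.90713424602566, 'position': array([ 0.46330937, -0.0630203 ,  0.82662439]), 'rotation': array([-0.071706  ,  0.04516665,  0.70855162, -0.7005518 ])}
wrist {'fx': 371.64829954431775, 'fy': 371.64829954431775, 'cx': 326.3000636736105, 'cy': 239.91418722435506, 'hand_eye': array([[-5.19124340e-05,  9.52074321e-01,  3.05866775e-01,
         7.77131184e-02],
       [ 9.99999463e-01,  3.66037990e-04, -9.69647537e-04,
         6.17234496e-04],
       [-1.03513538e-03,  3.05866560e-01, -9.52073829e-01,
        -6.99088906e-02],
       [ 0.00000000e+00,  0.00000000e+00,  0.00000000e+00,
         1.00000000e+00]])}
```

View pics/top0.png

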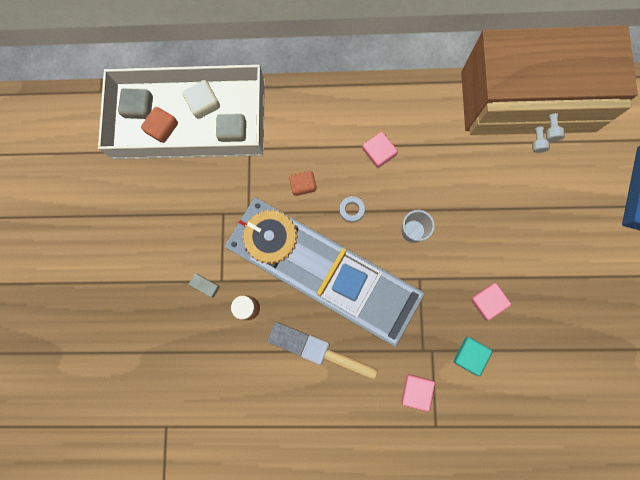

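View pics/side0.png

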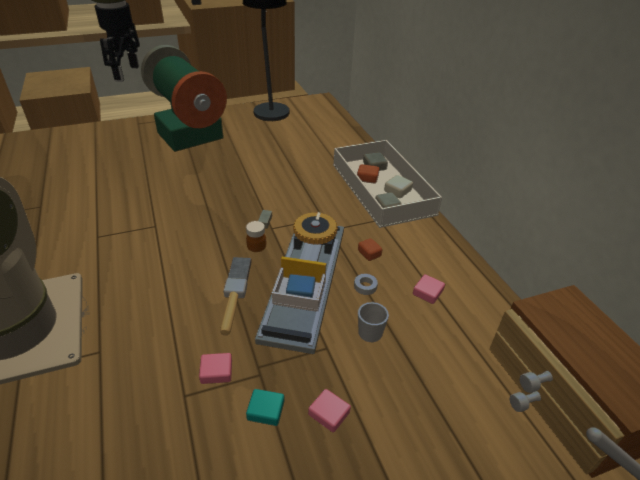

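The top view shows the brass ring at (269,236), its white line pointing to the red line at (243,224), the yellow plate at (331,272) and the blue blank in the tray at (349,282). The pink and teal blocks and the stones in the box are look-alikes. Next I'll measure these.

```bash
cat >> h.py <<'E'
def cast(n,u,v,z):
    m=camera_model(n);r=R.from_quat(m['rotation'])
    d=r.apply(np.array([(u-m['cx'])/m['fx'],-(v-m['cy'])/m['fy'],-1.0]))
    p=m['position'];return p+d*(z-p[2])/d[2]
def unproj(n,u,v,dep):
    m=camera_model(n);r=R.from_quat(m['rotation'])
    return m['position']+r.apply(np.array([(u-m['cx'])/m['fx']*dep,-(v-m['cy'])/m['fy']*dep,-dep]))
def proj(n,P):
    m=camera_model(n);r=R.from_quat(m['rotation'])
    q=r.inv().apply(np.asarray(P)-m['position']);return m['cx']+m['fx']*q[0]/-q[2],m['cy']-m['fy']*q[1]/-q[2]
E
python3 - <<'E'
from h import *
im=cv2.imread("pics/top0.png");d=np.load("pics/top0.npy")
c=im[180:360,200:440];cv2.imwrite("pics/topcrop.png",cv2.resize(c,None,fx=3.3,fy=3.3,interpolation=cv2.INTER_CUBIC))
hsv=cv2.cvtColor(im,cv2.COLOR_BGR2HSV)
# brass/yellow
for nm,lo,hi in [("yellow",(15,150,120),(30,255,255)),("blue",(98,110,80),(118,255,255)),("red",(0,170,100),(6,255,255)),]:
    m=cv2.inRange(hsv,lo,hi);m[:190]=0;m[360:]=0;m[:,:225]=0;m[:,430:]=0
    n,l,s,ce=cv2.connectedComponentsWithStats(m)
    for i in range(1,n):
        if s[i,4]>12:
            cn=(l==i).astype(np.uint8);cs,_=cv2.findContours(cn,0,2);k=np.vstack(cs)
            print(nm,s[i],ce[i],cv2.minAreaRect(k),cv2.minEnclosingCircle(k))
for u,v in [(269,236),(283,222),(331,272),(349,282),(350,300),(254,222),(320,320)]:
    print(u,v,unproj("top",u,v,d[v,u]).round(4))
E
```

```text
yellow [317 249  29  47 230] [330.95217391 271.87826087] ((330.96612548828125, 271.6919860839844), (4.497502326965332, 52.33760070800781), 29.981639862060547) ((331.5, 272.0), 26.177379608154297)
blue [332 265  35  35 699] [349.09585122 281.3962804 ] ((349.0999755859375, 281.29998779296875), (25.491172790527344, 27.280029296875), 26.56505012512207) ((349.0, 281.5), 18.200374603271484)
red [239 221   6   5  13] [241.76923077 222.69230769] ((241.7646942138672, 222.55882263183594), (6.345447540283203, 1.8864843845367432), 30.963754653930664) ((241.5, 223.0), 3.201662063598633)
269 236 [0.6007 0.0461 0.0741]
283 222 [0.6267 0.0231 0.0654]
331 272 [ 0.5374 -0.0593  0.0752]
349 282 [ 0.5226 -0.0902  0.0447]
350 300 [ 0.4922 -0.092   0.0254]
254 222 [0.6271 0.0736 0.0672]
320 320 [ 4.575e-01 -3.780e-02  4.000e-04]
```

View pics/topcrop.png

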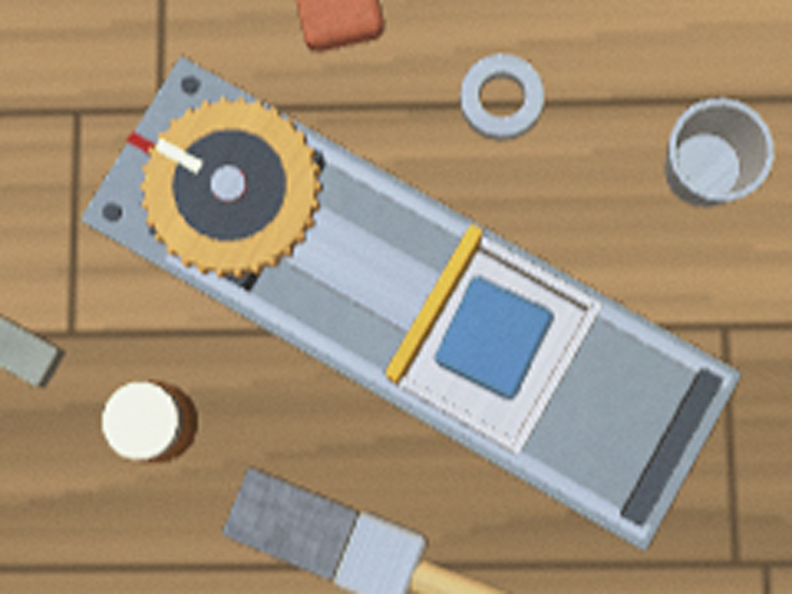

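Run:
```python
from h import *
im=cv2.imread("pics/top0.png");hsv=cv2.cvtColor(im,cv2.COLOR_BGR2HSV)
m=cv2.inRange(hsv,(12,110,100),(28,255,255));
mm=np.zeros_like(m);cv2.circle(mm,(270,237),31,255,-1);
b=cv2.inRange(im,(0,0,0),(95,95,95))&mm # dark face
print(hsv[236,290],hsv[215,270])
dark=cv2.inRange(hsv,(0,0,0),(180,120,105));d2=np.zeros_like(m);cv2.circle(d2,(269,236),20,255,-1)
cs,_=cv2.findContours(cv2.morphologyEx(dark&d2,cv2.MORPH_CLOSE,np.ones((9,9))),0,2);c=max(cs,key=cv2.contourArea);print("dark",cv2.minEnclosingCircle(c),cv2.fitEllipse(c))
cp=lambda x,y:(x/3.3+200-.35,y/3.3+180-.35)
P=lambda x,y,z:cast("top",*cp(x,y),z)
print("stem",P(229,184,.073)); print("ring out",P(231,187.5,.068))
(u,v),_=cv2.minEnclosingCircle(c);print("dark c",cast("top",u,v,.068))
a=P(474,229,.074);b=P(393,379,.074);print("plate",a,b,np.linalg.norm(a-b),(a+b)/2)
q=[P(*t,.016) for t in [(183,58),(82,215),(648,549),(740,375)]];q=np.array(q)
print(q);print([np.linalg.norm(q[i]-q[(i+1)%4]) for i in range(4)])
y=(q[0]+q[1]-q[2]-q[3]);y/=np.linalg.norm(y);print("ydir",y,np.degrees(np.arctan2(y[1],y[0])))
c=q.mean(0); print("ring from fixture",c+y*(.085+.02))
e=(b-a)/np.linalg.norm(b-a);print("plate dir",e)
```

```text
[ 20 128 219] [ 20 132 218]
dark ((269.0294189453125, 235.55882263183594), 16.77073097229004) ((269.214599609375, 235.72975158691406), (31.549436569213867, 32.988094329833984), 52.149803161621094)
stem [0.60190002 0.04622386 0.073     ]
ring out [0.60093971 0.04587852 0.068     ]
dark c [0.602554  0.0469714 0.068    ]
plate [ 0.57628717 -0.0806736   0.074     ] [ 0.50004404 -0.03832685  0.074     ] 0.0872138888029882 [ 0.53816561 -0.05950023  0.074     ]
[[ 0.68564296  0.08145858  0.016     ]
 [ 0.59598119  0.13707216  0.016     ]
 [ 0.41157668 -0.17135471  0.016     ]
 [ 0.50314151 -0.22425323  0.016     ]]
[np.float64(0.10550877721778175), np.float64(0.3593496362499145), np.float64(0.10574672937058711), np.float64(0.35604281767875917)]
ydir [0.51287372 0.85846406 0.        ] 59.14456291682576
ring from fixture [0.60293732 0.04586942 0.016     ]
plate dir [-0.87420857  0.48555059  0.        ]
```

Ring axis is about (0.602, 0.046), fixture +y heading is about 59°, and the plate is about 124 mm from the axis (including half its thickness), which matches the sizes given. Next I move over towards the ring.

```bash
python3 -m crank '-1 -.5 0 0 0 0 20;-1 -.5 0 0 0 0 20;-1 -.5 0 0 0 0 20;-1 -.5 0 0 0 0 20;-1 -.5 0 0 0 0 20;-1 -.5 0 0 0 0 20;-1 -.5 0 0 0 0 20;-1 -.5 0 0 0 0 20;-1 -.5 0 0 0 0 20;-1 -.5 0 0 0 0 20' 40
cat > st.py <<'E'
from h import *
import sys
C=np.array([0.602,0.0463])
o=get_obs();r=R.from_quat(o['ee_rot']);p=o['position'];X=r.as_matrix()
w=p[:2]-C
print("t",round(float(o['clock']),2),"p",p.round(4),"R",round(float(np.linalg.norm(w)),4),"phi",np.degrees(np.arctan2(w[1],w[0])).round(1),"in-dir yaw-phi",(np.degrees(np.arctan2(-X[1,0],-X[0,0]))-np.degrees(np.arctan2(w[1],w[0]))).round(1),"z",X[:,2].round(3))
print("J",o['joint_pos'].round(2),"F",o['ft_force'].round(1),"Ftool",r.inv().apply(o['ft_force']).round(1),"g",round(float(o['grip_width']),3), "T",o['torque'].round(2))
print("centre in tool xy mm",(r.inv().apply(np.r_[C,p[2]]-p)*1000).round(1))
E
python3 st.py
```

```text
clock: 1.15
position: [0.5535, 0.1909, 0.2997]
ee_rot: [0.226, 0.974, -0.001, -0.003]
ft_force: [-0.2, 0.6, -0.3]
grip_width: 0.233
t 1.15 p [0.5535 0.1909 0.2997] R 0.1526 phi 108.5 in-dir yaw-phi -134.6 z [-0.006 -0.001 -1.   ]
J [-0.59  0.25  0.21  1.58 -0.05  1.32  0.75] F [-0.2  0.6 -0.3] Ftool [0.5 0.5 0.3] g 0.233 T [ 0.05 -0.03 -0.01]
centre in tool xy mm [-1.072e+02 -1.086e+02 -1.000e-01]
```

```bash
python3 -m crank '-.98 -.55 .3 0 0 0 20;-.98 -.55 .3 0 0 0 20;-.98 -.55 .3 0 0 0 20;-.98 -.55 .3 0 0 0 20;-.98 -.55 .3 0 0 0 20;0 0 .5 0 0 0 20;0 0 .5 0 0 0 20;0 0 .5 0 0 0 20;0 0 .5 0 0 0 20;0 0 0 0 0 0 20'; python3 st.py
python3 - <<'E'
from h import *
for n in ["side","wrist"]:
    p,d=camera(n);cv2.imwrite(f"pics/{n}1.png",p[:,:,::-1]);np.save(f"pics/{n}1.npy",d)
    if n=="side": cv2.imwrite("pics/side1c.png",cv2.resize(p[150:300,230:430,::-1],None,fx=4,fy=4,interpolation=cv2.INTER_CUBIC))
E
```

```text
clock: 2.15
position: [0.686, -0.013, 0.1509]
ee_rot: [0.231, 0.973, -0.004, -0.003]
ft_force: [-0.5, 0.2, 0.3]
grip_width: 0.233
t 2.15 p [ 0.686  -0.013   0.1509] R 0.1028 phi -35.2 in-dir yaw-phi 8.5 z [-0.008 -0.006 -1.   ]
J [-0.26  0.59  0.29  1.45 -0.17  1.13  1.17] F [-0.5  0.2  0.3] Ftool [ 0.6 -0.  -0.3] g 0.233 T [ 0.07  0.03 -0.02]
centre in tool xy mm [101.7  15.3   0.3]
```

View pics/side1c.png

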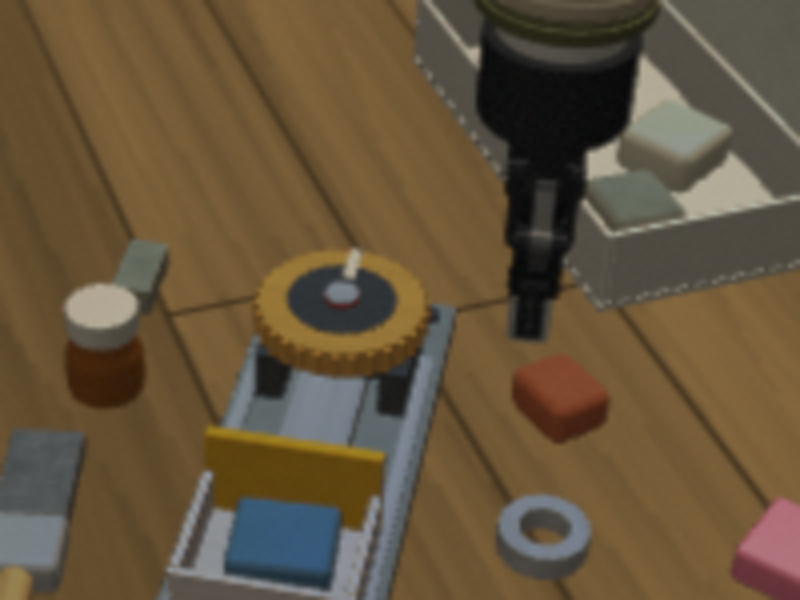

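View pics/wrist1.png

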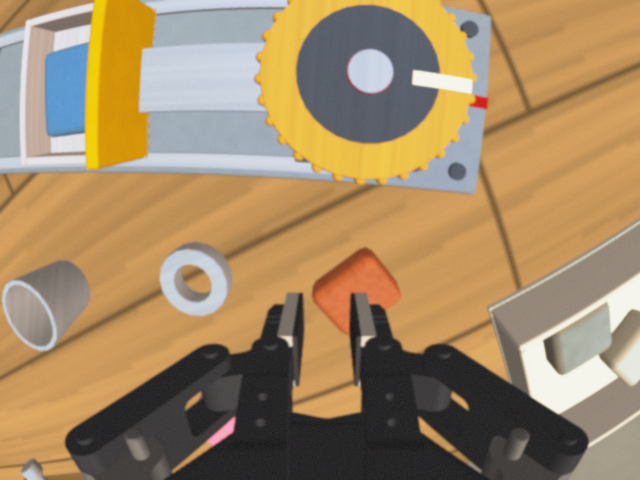

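```bash
cat >> h.py <<'E'
def wcast(u,v,z,o=None):
    o=o or get_obs();m=camera_model("wrist");H=m['hand_eye']
    x,y=u-m['cx'],v-m['cy'];r=np.hypot(x,y);t=r/m['fx'];
    d=np.array([x/r*np.sin(t),-y/r*np.sin(t),-np.cos(t)]) if r>0 else np.array([0,0,-1.])
    T=R.from_quat(o['ee_rot']);c=o['position']+T.apply(H[:3,3]);d=T.apply(H[:3,:3]@d)
    return c+d*(z-c[2])/d[2]
E
python3 - <<'E'
from h import *
o=get_obs();T=R.from_quat(o['ee_rot'])
for L in (.06,.068,.073,.086): 
  print(L,[np.round(proj("side",o['position']+T.apply([0,y,L])),1) for y in (-.02,.02)])
print("stem",wcast(370,71,.073))
for p in [(257,75),(473,85)]: print(wcast(*p,.068))
print("plate top",wcast(90,165,.074),wcast(97,0,.074))
a,b=wcast(370,71,.073),wcast(487,102,.016);print("red",b,np.degrees(np.arctan2(*(b-a)[1::-1])))
E
```

```text
0.06 [array([362.3, 230.7]), array([363.2, 219.1])]
0.068 [array([362. , 233.8]), array([362.8, 222.1])]
0.073 [array([361.8, 235.7]), array([362.6, 224. ])]
0.086 [array([361.2, 240.5]), array([362.1, 228.8])]
stem [0.60610148 0.04778333 0.073     ]
[0.58575956 0.00625304 0.068     ]
[0.628533   0.08779882 0.068     ]
plate top [ 0.57893695 -0.08169519  0.074     ] [ 0.51037811 -0.0417415   0.074     ]
red [0.64420732 0.1134862  0.016     ] 59.88745417357149
```

```bash
sed -i 's/C=np.array.*/C=np.array([0.604,0.047])/' st.py; python3 -m crank '0 .2 .29 0 0 0 20;0 .2 .29 0 0 0 20;.4 0 0 0 0 0 20;.4 0 0 0 0 0 20;.1 0 0 0 0 0 20;.1 0 0 0 0 0 20;.05 0 0 0 0 0 20;0.05 0 0 0 0 0 20;0.05 0 0 0 0 0 20;0 0 0 0 0 0 20'; python3 st.py
```

```text
clock: 3.25
position: [0.6574, 0.0263, 0.1318]
ee_rot: [0.23, 0.973, -0.002, 0.003]
ft_force: [0.6, -0.1, 0.1]
grip_width: 0.234
t 3.25 p [0.6574 0.0263 0.1318] R 0.0573 phi -21.2 in-dir yaw-phi -5.3 z [ 0.006 -0.005 -1.   ]
J [-0.32  0.55  0.28  1.57 -0.16  1.05  1.11] F [ 0.6 -0.1  0.1] Ftool [-0.6  0.1 -0.1] g 0.234 T [-0.09 -0.04 -0.01]
centre in tool xy mm [57.1 -5.3 -0.4]
```

```bash
python3 -m crank '.05 -.1 .1 0 0 0 20;.1 0 0 0 0 0 20;.1 0 0 0 0 0 20;.1 .2 0 0 0 -1 20;.1 .2 0 0 0 -1 20;.1 .2 0 0 0 -1 20;.1 .2 0 0 0 -1 20;.1 .2 0 0 0 -1 20;.1 .2 0 0 0 -1 20;.1 .2 0 0 0 -1 20'; python3 st.py
python3 - <<'E'
from h import *
for n in ["wrist"]:
    p,d=camera(n);cv2.imwrite(f"pics/{n}2.png",p[:,:,::-1]);np.save(f"pics/{n}2.npy",d)
E
```

```text
clock: 4.25
position: [0.647, 0.0767, 0.1302]
ee_rot: [-0.267, 0.963, -0.014, 0.037]
ft_force: [13.0, 3.9, -6.1]
grip_width: 0.232
t 4.25 p [0.647  0.0767 0.1302] R 0.0522 phi 34.6 in-dir yaw-phi -3.6 z [ 0.078 -0.007 -0.997]
J [-0.26  0.49  0.08  1.63 -0.02  0.95  1.93] F [13.   3.9 -6.1] Ftool [-12.8  -3.    7.1] g 0.232 T [ 1.   -2.84  0.13]
centre in tool xy mm [52.  -3.4 -3.1]
```

View pics/wrist2.png

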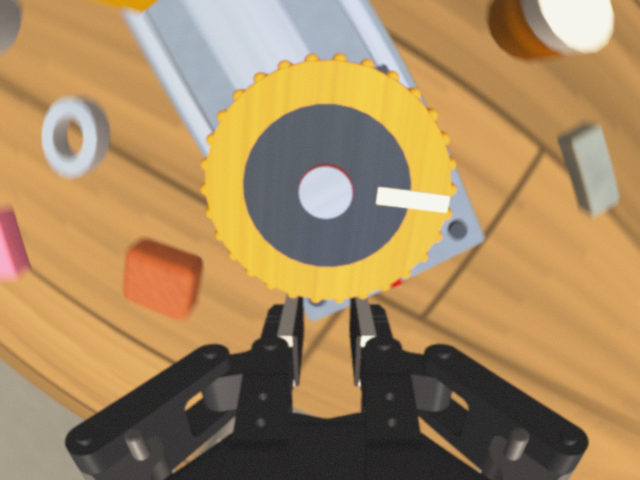

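Ring turned about 45° (the white line at (413,200) has moved off the red line at (397,283)). I'll back off and swing clockwise to begin the long strokes.

```bash
python3 -m crank '-.25 0 0 0 .5 0 20;-.15 -.1 0 0 0 .5 20;0.02 -.25 0 0 0 1 20;0.02 -.25 0 0 0 1 20;0.02 -.25 0 0 0 1 20;0.02 -.25 0 0 0 1 20;0.02 -.25 0 0 0 1 20;0.02 -.25 0 0 0 1 20;0.02 -.25 0 0 0 1 20;0.02 -.25 0 0 0 1 20'; python3 st.py
```

```text
clock: 5.3
position: [0.6508, 0.0068, 0.1298]
ee_rot: [0.332, 0.943, -0.018, 0.011]
ft_force: [0.4, -0.1, -0.5]
grip_width: 0.235
t 5.3 p [0.6508 0.0068 0.1298] R 0.0616 phi -40.6 in-dir yaw-phi 1.9 z [ 0.008 -0.041 -0.999]
J [-0.36  0.54  0.35  1.59 -0.16  1.03  0.92] F [ 0.4 -0.1 -0.5] Ftool [-0.3  0.2  0.5] g 0.235 T [0.06 0.03 0.02]
centre in tool xy mm [61.6  2.  -2. ]
```

```bash
python3 -m crank '-.2 -.2 0 0 .25 1 20;-.05 -.26 0 0 0 1 20;0 -.26 0 0 0 1 20;0 -.26 0 0 0 1 20;0 -.26 0 0 0 1 20;0 -.26 0 0 0 1 20;0 -.26 0 0 0 1 20;0 -.26 0 0 0 1 20;0 -.26 0 0 0 1 20;0 -.26 0 0 0 1 20'; python3 st.py
```

```text
clock: 6.3
position: [0.5592, -0.0254, 0.1284]
ee_rot: [0.877, 0.48, -0.015, -0.001]
ft_force: [-0.9, 0.4, 0.4]
grip_width: 0.24
t 6.3 p [ 0.5592 -0.0254  0.1284] R 0.0852 phi -121.8 in-dir yaw-phi -0.8 z [-0.027 -0.013 -1.   ]
J [-0.6   0.44  0.68  1.84 -0.3   1.01 -0.37] F [-0.9  0.4  0.4] Ftool [-0.2 -1.  -0.3] g 0.24 T [ 0.01 -0.05 -0.02]
centre in tool xy mm [85.1 -1.3 -2.2]
```

```bash
python3 -m crank '.06 -.28 0 0 0 1 20;.05 -.27 0 0 0 1 20;.05 -.26 0 0 0 1 20;.05 -.26 0 0 0 1 20;.05 -.25 0 0 0 1 20;.05 -.25 0 0 0 1 20;.05 -.25 0 0 0 1 20;.05 -.25 0 0 0 1 20;.05 -.25 0 0 0 1 20;0 0 0 0 0 0 20'; python3 st.py
```

```text
clock: 7.3
position: [0.5314, 0.0629, 0.1249]
ee_rot: [0.987, -0.157, -0.017, 0.007]
ft_force: [0.0, 0.3, -0.4]
grip_width: 0.24
t 7.3 p [0.5314 0.0629 0.1249] R 0.0743 phi 167.7 in-dir yaw-phi -5.7 z [-0.035 -0.008 -0.999]
J [-0.98  0.49  0.95  1.9  -0.46  1.02 -1.71] F [ 0.   0.3 -0.4] Ftool [-0.1 -0.3  0.4] g 0.24 T [ 0.02 -0.01  0.05]
centre in tool xy mm [73.9 -7.3 -2.4]
```

```bash
python3 -m crank '.2 -.15 -.05 0 .25 0 20;.2 0 0 0 0 0 20;.08 0 0 0 0 0 20;.08 .2 0 0 .1 -1 20;.08 .2 0 0 .1 -1 20;.08 .2 0 0 .1 -1 20;.08 .2 0 0 .1 -1 20;.08 .2 0 0 .1 -1 20;.08 .2 0 0 .1 -1 20;.08 .2 0 0 .1 -1 20'; python3 st.py
```

```text
clock: 8.3
position: [0.562, 0.0062, 0.1218]
ee_rot: [0.935, 0.355, 0.019, 0.004]
ft_force: [-8.3, -2.0, 7.7]
grip_width: 0.234
t 8.3 p [0.562  0.0062 0.1218] R 0.0585 phi -135.8 in-dir yaw-phi -2.6 z [ 0.039  0.006 -0.999]
J [-0.68  0.42  0.7   1.88 -0.34  0.92 -0.66] F [-8.3 -2.   7.7] Ftool [-7.3 -3.9 -8. ] g 0.234 T [-0.4   2.04  0.15]
centre in tool xy mm [58.4 -2.7  1.9]
```

```bash
python3 -m crank '0 .1 -.15 0 -.1 -.5 20;.06 .2 -.08 0 0 -1 20;.08 .2 0 0 0.05 -1 20;.08 .2 0 0 .05 -1 20;.08 .2 0 0 .05 -1 20;.08 .2 0 0 .05 -1 20;.08 .2 0 0 .05 -1 20;.08 .2 0 0 .05 -1 20;.08 .2 0 0 .05 -1 20;.08 .2 0 0 .05 -1 20'; python3 st.py
python3 - <<'E'
from h import *
for n in ["wrist"]:
    p,d=camera(n);cv2.imwrite(f"pics/{n}3.png",p[:,:,::-1]);np.save(f"pics/{n}3.npy",d)
E
```

```text
clock: 9.3
position: [0.6354, -0.003, 0.1337]
ee_rot: [0.491, 0.871, 0.026, 0.0]
ft_force: [-0.1, -0.1, -0.3]
grip_width: 0.237
t 9.3 p [ 0.6354 -0.003   0.1337] R 0.059 phi -57.9 in-dir yaw-phi -1.0 z [ 0.026  0.044 -0.999]
J [-0.35  0.5   0.38  1.65 -0.27  1.01  0.68] F [-0.1 -0.1 -0.3] Ftool [-0.  -0.1  0.3] g 0.237 T [-0.04  0.02 -0.  ]
centre in tool xy mm [59.  -1.1  1.4]
```

View pics/wrist3.png

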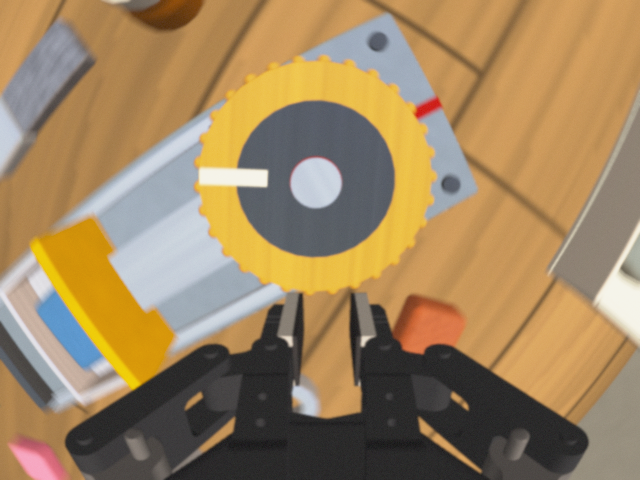

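```bash
cat > ang.py <<'E'
from h import *
import sys
o=get_obs();p,d=camera("wrist");im=p[:,:,::-1].copy();hsv=cv2.cvtColor(im,cv2.COLOR_BGR2HSV)
if len(sys.argv)>1: cv2.imwrite(f"pics/{sys.argv[1]}.png",im)
m=cv2.inRange(hsv,(0,0,190),(180,50,255))
n,l,s,ce=cv2.connectedComponentsWithStats(m)
C=np.array([0.604,0.047])
for i in range(1,n):
    if s[i,4]<150: continue
    w=wcast(*ce[i],.068,o)[:2]-C;r=np.linalg.norm(w)
    rc=cv2.minAreaRect(np.argwhere(l==i)[:,::-1].astype(np.float32))
    if .024<r<.048 and max(rc[1])>2.5*min(rc[1]): print("t",round(float(o['clock']),2),"line px",ce[i].round(),"r",r.round(4),"ring deg mod360",((np.degrees(np.arctan2(w[1],w[0]))-59.5)%360).round(1))
E
python3 - <<'E'
from h import *
E
python3 -m crank '.12 0 .1 0 0 0 20;.12 .2 0 0 .05 -1 20;.1 .2 0 0 .08 -1 20;.1 .2 0 0 .08 -1 20;.1 .2 0 0 .08 -1 20;.1 .2 0 0 .08 -1 20;.1 .2 0 0 .08 -1 20;.1 .2 0 0 .08 -1 20;.1 .2 0 0 .08 -1 20;.1 .2 0 0 .08 -1 20'; python3 st.py; python3 ang.py w4
```

```text
clock: 10.35
position: [0.6586, 0.0516, 0.134]
ee_rot: [-0.114, 0.993, 0.025, 0.01]
ft_force: [21.6, 5.4, -10.2]
grip_width: 0.237
t 10.35 p [0.6586 0.0516 0.134 ] R 0.0548 phi 4.8 in-dir yaw-phi 8.3 z [ 0.015  0.051 -0.999]
J [-0.21  0.53  0.12  1.56 -0.13  1.04  1.75] F [ 21.6   5.4 -10.2] Ftool [-22.   -0.1  10.8] g 0.237 T [ 0.96 -4.93 -0.52]
centre in tool xy mm [54.2  8.  -1. ]
t 10.35 line px [260. 163.] r 0.03 ring deg mod360 208.4
```

```bash
python3 -m crank '.08 .3 .06 0 .05 -.8 20;.08 .25 .06 0 .05 -1 20;.08 .22 .04 0 .05 -1 20;.08 .22 0 0 .05 -1 20;-.2 0 0 0 0 0 20;-.2 -.2 0 0 0 .6 20;0 -.26 0 0 0 1 20;0 -.26 0 0 0 1 20;0 -.26 0 0 0 1 20;0 -.26 0 0 0 1 20'; python3 st.py; python3 ang.py w5
```

```text
clock: 11.4
position: [0.677, 0.0549, 0.1332]
ee_rot: [-0.043, 0.999, 0.022, 0.009]
ft_force: [0.3, -0.3, -0.4]
grip_width: 0.237
t 11.4 p [0.677  0.0549 0.1332] R 0.0734 phi 6.2 in-dir yaw-phi -1.2 z [ 0.017  0.044 -0.999]
J [-0.24  0.57  0.15  1.51 -0.14  1.05  1.61] F [ 0.3 -0.3 -0.4] Ftool [-0.3 -0.4  0.4] g 0.237 T [-0.05  0.04  0.04]
centre in tool xy mm [73.3 -1.5 -1.6]
t 11.4 line px [300.   5.] r 0.047 ring deg mod360 131.2
t 11.4 line px [246. 182.] r 0.0306 ring deg mod360 251.0
```

```bash
python3 -m crank '.01 -.25 .05 .3 0 1 20;.012 -.255 .05 0 0 1 20;.012 -.255 0 0 0 1 20;.012 -.255 0 0 0 1 20;.012 -.255 0 0 0 1 20;.012 -.255 0 0 0 1 20;.012 -.255 0 0 0 1 20;.012 -.255 0 0 0 1 20;.012 -.255 0 0 0 1 20;.012 -.255 0 0 0 1 20'; python3 st.py
```

```text
clock: 12.45
position: [0.6224, -0.0272, 0.1246]
ee_rot: [0.636, 0.772, 0.006, 0.005]
ft_force: [1.0, -0.6, -0.3]
grip_width: 0.234
t 12.45 p [ 0.6224 -0.0272  0.1246] R 0.0764 phi -76.1 in-dir yaw-phi -2.9 z [ 0.015  0.002 -1.   ]
J [-0.41  0.51  0.49  1.69 -0.28  1.    0.37] F [ 1.  -0.6 -0.3] Ftool [-0.7  0.9  0.3] g 0.234 T [0.01 0.02 0.01]
centre in tool xy mm [76.3 -3.9 -0.1]
```

```bash
python3 -m crank '.012 -.255 0 0 0 1 20;.012 -.255 0 0 0 1 20;.012 -.255 0 0 0 1 20;.012 -.255 0 0 0 1 20;.012 -.255 0 0 0 1 20;.012 -.255 0 0 0 1 20;.012 -.255 0 0 0 1 20;.012 -.255 0 0 0 1 20;.012 -.255 0 0 0 1 20;.012 -.255 0 0 0 1 20'; python3 st.py
```

```text
clock: 13.45
position: [0.5378, 0.0184, 0.1229]
ee_rot: [0.99, 0.141, 0.007, 0.0]
ft_force: [0.6, -0.8, 0.0]
grip_width: 0.234
t 13.45 p [0.5378 0.0184 0.1229] R 0.0721 phi -156.7 in-dir yaw-phi -7.2 z [ 0.015  0.001 -1.   ]
J [-0.82  0.42  0.83  1.93 -0.38  0.94 -1.09] F [ 0.6 -0.8  0. ] Ftool [ 0.3  0.9 -0. ] g 0.234 T [ 0.01 -0.01 -0.06]
centre in tool xy mm [71.5 -9.   1. ]
```

```bash
python3 -m crank '.01 -.3 -.05 0 0 .8 20;.01 -.3 -.05 0 0 .8 20;.01 -.3 -.03 0 0 .8 20;.2 0 0 0 0 0 20;.15 0 0 0 0 0 20;.1 .2 0 0 .05 -.9 20;.08 .22 0 0 .05 -1 20;.08 .22 0 0 .05 -1 20;.08 .22 0 0 .05 -1 20;.08 .22 0 0 .05 -1 20'; python3 st.py
```

```text
clock: 14.45
position: [0.5588, 0.0121, 0.1225]
ee_rot: [0.948, 0.317, 0.004, -0.005]
ft_force: [-7.9, -1.9, 3.3]
grip_width: 0.232
t 14.45 p [0.5588 0.0121 0.1225] R 0.0571 phi -142.3 in-dir yaw-phi -0.7 z [ 0.004  0.011 -1.   ]
J [-0.7   0.44  0.73  1.86 -0.36  0.97 -0.73] F [-7.9 -1.9  3.3] Ftool [-7.5 -3.3 -3.3] g 0.232 T [-0.25  1.69  0.14]
centre in tool xy mm [57.1 -0.7  0.6]
```

```bash
python3 -m crank '.1 .22 -.05 0 .03 -1 20;.1 .22 -.03 0 .03 -1 20;.1 .22 -.02 0 .03 -1 20;.1 .22 0 0 .03 -1 20;.1 .22 0 0 .03 -1 20;.1 .22 0 0 .03 -1 20;.1 .22 0 0 .03 -1 20;.1 .22 0 0 .05 -1 20;.1 .22 0 0 .05 -1 20;.1 .22 0 0 .05 -1 20'; python3 st.py; python3 ang.py w6
```

```text
clock: 15.45
position: [0.6429, -0.0007, 0.1216]
ee_rot: [0.496, 0.868, 0.017, -0.018]
ft_force: [-1.8, -2.5, 1.4]
grip_width: 0.233
t 15.45 p [ 0.6429 -0.0007  0.1216] R 0.0616 phi -50.8 in-dir yaw-phi -8.7 z [-0.015  0.047 -0.999]
J [-0.33  0.55  0.38  1.6  -0.28  1.05  0.67] F [-1.8 -2.5  1.4] Ftool [-1.2 -2.8 -1.5] g 0.233 T [-0.53  0.3   0.07]
centre in tool xy mm [60.8 -9.3  2.8]
t 15.45 line px [356. 115.] r 0.0314 ring deg mod360 19.0
```

```bash
python3 -m crank '.1 0 -.1 0 0 -.8 20;.1 .2 -.03 0 .03 -1 20;.1 .21 0 0 .05 -1 20;.1 .21 0 0 .05 -1 20;.1 .21 0 0 .05 -1 20;.1 .21 0 0 .05 -1 20;.1 .21 0 0 .05 -1 20;.1 .21 0 0 .05 -1 20;.1 .21 0 0 .05 -1 20;.1 .21 0 0 .05 -1 20'; python3 st.py; python3 ang.py w7
```

```text
clock: 16.5
position: [0.6599, 0.0589, 0.1295]
ee_rot: [-0.177, 0.984, 0.026, 0.001]
ft_force: [17.7, 7.6, -10.7]
grip_width: 0.232
t 16.5 p [0.6599 0.0589 0.1295] R 0.0572 phi 12.0 in-dir yaw-phi 8.4 z [-0.007  0.051 -0.999]
J [-0.2   0.55  0.08  1.54 -0.11  1.06  1.85] F [ 17.7   7.6 -10.7] Ftool [-19.1   0.5  10.9] g 0.232 T [ 1.36 -4.02 -0.45]
centre in tool xy mm [56.6  8.4 -0.2]
t 16.5 line px [413. 138.] r 0.0303 ring deg mod360 82.7
```

```bash
python3 -m crank '.08 .3 .04 .1 .05 -.8 20;.08 .25 .03 .1 .05 -1 20;.08 .22 .02 .1 .05 -1 20;.08 .22 0 0 .05 -1 20;-.2 0 0 0 0 0 20;-.2 -.2 0 0 0 .6 20;0 -.26 0 0 0 1 20;0 -.26 0 0 0 1 20;0 -.26 0 0 0 1 20;0 -.26 0 0 0 1 20'; python3 st.py; python3 ang.py w8
```

```text
clock: 17.55
position: [0.6804, 0.0621, 0.1303]
ee_rot: [-0.113, 0.994, 0.005, 0.008]
ft_force: [-0.2, -0.6, 1.4]
grip_width: 0.233
t 17.55 p [0.6804 0.0621 0.1303] R 0.0779 phi 11.1 in-dir yaw-phi 1.8 z [ 0.015  0.012 -1.   ]
J [-0.24  0.58  0.13  1.49 -0.09  1.06  1.7 ] F [-0.2 -0.6  1.4] Ftool [ 0.3 -0.6 -1.4] g 0.233 T [0.02 0.05 0.01]
centre in tool xy mm [77.8  2.5 -1.3]
t 17.55 line px [347.  38.] r 0.0299 ring deg mod360 123.1
```

```bash
python3 -m crank '.01 -.25 0 .1 0 1 20;.012 -.255 0 0 0 1 20;.012 -.255 0 0 0 1 20;.012 -.255 0 0 0 1 20;.012 -.255 0 0 0 1 20;.012 -.255 0 0 0 1 20;.012 -.255 0 0 0 1 20;.012 -.255 0 0 0 1 20;.012 -.255 0 0 0 1 20;.012 -.255 0 0 0 1 20'; python3 st.py
```

```text
clock: 18.6
position: [0.6402, -0.0338, 0.1275]
ee_rot: [0.579, 0.815, 0.002, 0.008]
ft_force: [0.2, 1.2, 0.5]
grip_width: 0.235
t 18.6 p [ 0.6402 -0.0338  0.1275] R 0.0885 phi -65.9 in-dir yaw-phi -4.9 z [ 0.016 -0.005 -1.   ]
J [-0.37  0.54  0.46  1.63 -0.26  1.02  0.5 ] F [0.2 1.2 0.5] Ftool [ 1.1  0.6 -0.5] g 0.235 T [-0.01  0.02  0.03]
centre in tool xy mm [88.2 -7.6 -1. ]
```

```bash
python3 -m crank '.08 -.33 0 0 0 1 20;.05 -.3 0 0 0 1 20;.04 -.28 0 0 0 1 20;.02 -.27 0 0 0 1 20;.012 -.26 0 0 0 1 20;.012 -.26 0 0 0 1 20;.012 -.26 0 0 0 1 20;.012 -.26 0 0 0 1 20;.012 -.26 0 0 0 1 20;.012 -.26 0 0 0 1 20'; python3 st.py
```

```text
clock: 19.6
position: [0.5435, -0.0021, 0.1259]
ee_rot: [0.976, 0.216, 0.007, 0.006]
ft_force: [0.6, -0.2, 0.3]
grip_width: 0.236
t 19.6 p [ 0.5435 -0.0021  0.1259] R 0.078 phi -140.9 in-dir yaw-phi -14.1 z [ 0.016 -0.009 -1.   ]
J [-0.76  0.41  0.8   1.91 -0.35  0.95 -0.93] F [ 0.6 -0.2  0.3] Ftool [ 0.5  0.4 -0.3] g 0.236 T [0.04 0.05 0.03]
centre in tool xy mm [ 75.6 -19.    0.6]
```

```bash
python3 -m crank '.03 -.4 0 0 0 .8 20;.03 -.4 0 0 0 .8 20;.0 -.4 0 0 0 .8 20;.2 -.05 -.03 0 0 0 20;.18 0 0 0 0 0 20;.1 .2 -.03 0 .05 -.9 20;.1 .22 -.03 0 .05 -1 20;.1 .22 -.03 0 .05 -1 20;.1 .22 -.03 0 .05 -1 20;.1 .22 -.03 0 .05 -1 20'; python3 st.py;  python3 ang.py w9
```

```text
clock: 20.6
position: [0.5645, 0.0064, 0.1263]
ee_rot: [0.921, 0.389, -0.002, -0.001]
ft_force: [-12.6, -4.2, 4.6]
grip_width: 0.233
t 20.6 p [0.5645 0.0064 0.1263] R 0.0567 phi -134.2 in-dir yaw-phi -0.1 z [-0.004 -0.    -1.   ]
J [-0.66  0.44  0.7   1.84 -0.34  0.98 -0.6 ] F [-12.6  -4.2   4.6] Ftool [-11.8  -6.1  -4.6] g 0.233 T [-0.89  2.45  0.18]
centre in tool xy mm [56.7 -0.1 -0.2]
```

```bash
python3 -m crank '.1 .22 -.03 0 .03 -1 20;.1 .22 -.03 0 .03 -1 20;.1 .22 -.02 0 .03 -1 20;.11 .22 0 0 .03 -1 20;.11 .21 0 0 .03 -1 20;.11 .21 0 0 .03 -1 20;.11 .21 0 0 .03 -1 20;.11 .2 0 0 .05 -1 20;.11 .2 0 0 .05 -1 20;.11 .2 0 0 .05 -1 20'; python3 st.py; python3 ang.py w10
```

```text
clock: 21.65
position: [0.6483, 0.0056, 0.1264]
ee_rot: [0.429, 0.903, 0.011, -0.017]
ft_force: [-0.9, -2.8, 0.6]
grip_width: 0.231
t 21.65 p [0.6483 0.0056 0.1264] R 0.0606 phi -43.1 in-dir yaw-phi -7.7 z [-0.021  0.034 -0.999]
J [-0.33  0.56  0.35  1.58 -0.25  1.07  0.78] F [-0.9 -2.8  0.6] Ftool [-1.6 -2.5 -0.7] g 0.231 T [-0.66  0.13  0.05]
centre in tool xy mm [60.  -8.2  2.3]
t 21.65 line px [312. 263.] r 0.0307 ring deg mod360 257.1
```

```bash
python3 -m crank '.1 0 0 0 0 -.8 20;.1 .2 -.02 0 .03 -1 20;.1 .22 0 0 .05 -1 20;.1 .22 0 0 .05 -1 20;.1 .23 0 0 .05 -1 20;.1 .23 0 0 .05 -1 20;.1 .23 0 .05 .05 -1 20;.1 .23 0 .05 .05 -1 20;.1 .23 0 .05 .05 -1 20;.1 .23 0 .05 .05 -1 20'; python3 st.py; python3 ang.py w11
```

```text
clock: 22.7
position: [0.654, 0.0735, 0.1308]
ee_rot: [-0.253, 0.968, 0.007, -0.005]
ft_force: [13.2, 6.3, -10.2]
grip_width: 0.235
t 22.7 p [0.654  0.0735 0.1308] R 0.0566 phi 27.9 in-dir yaw-phi 1.3 z [-0.012  0.011 -1.   ]
J [-0.22  0.55  0.06  1.54 -0.05  1.07  1.94] F [ 13.2   6.3 -10.2] Ftool [-14.6  -1.1  10.1] g 0.235 T [ 1.47 -3.13 -0.12]
centre in tool xy mm [56.6  1.3  0.3]
```

View pics/w11.png

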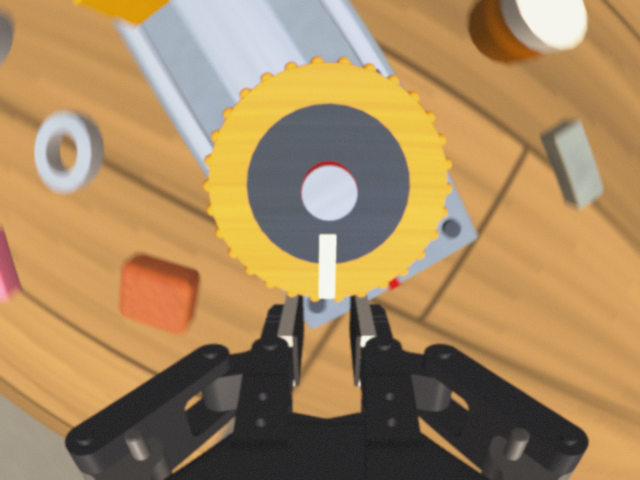

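```bash
python3 -m crank '.1 .23 0 0 .05 -1 20;.1 .23 0 0 .05 -1 20;.1 .23 0 0 .05 -1 20;.1 .23 0 0 .05 -1 20;0 0 0 0 0 0 20;-.2 0 0 0 0 0 20;-.3 0 0 0 0 0 20;-.2 0 -.4 0 0 0 20;0 0 -.4 0 0 0 20;0 0 -.4 0 0 0 20'; python3 st.py; python3 ang.py w12
python3 - <<'E'
from h import *
p,d=camera("top");cv2.imwrite("pics/top2.png",cv2.resize(p[180:360,200:440,::-1],None,fx=3.3,fy=3.3,interpolation=cv2.INTER_CUBIC))
E
```

```text
clock: 23.75
position: [0.6429, 0.1216, 0.1795]
ee_rot: [-0.516, 0.857, 0.006, -0.003]
ft_force: [0.4, 0.0, -0.2]
grip_width: 0.231
t 23.75 p [0.6429 0.1216 0.1795] R 0.0841 phi 62.5 in-dir yaw-phi -0.4 z [-0.011  0.006 -1.   ]
J [-0.21  0.49 -0.06  1.51  0.02  1.15  2.39] F [ 0.4  0.  -0.2] Ftool [-0.2 -0.4  0.2] g 0.231 T [-0.06 -0.01 -0.01]
centre in tool xy mm [84.1 -0.5 -0. ]
t 23.75 line px [325. 176.] r 0.0322 ring deg mod360 4.0
```

View pics/w12.png

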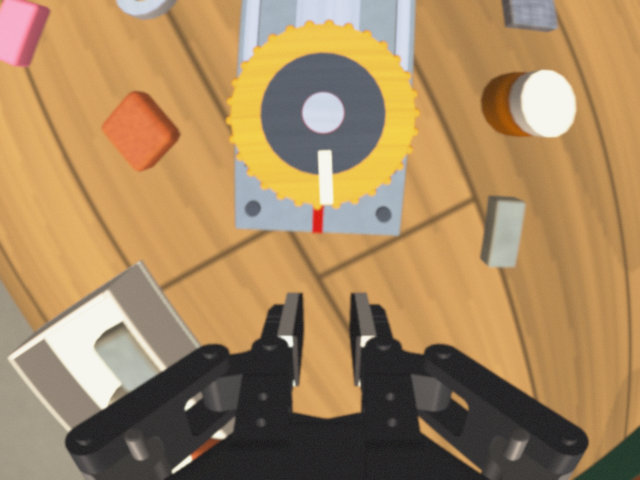

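View pics/top2.png

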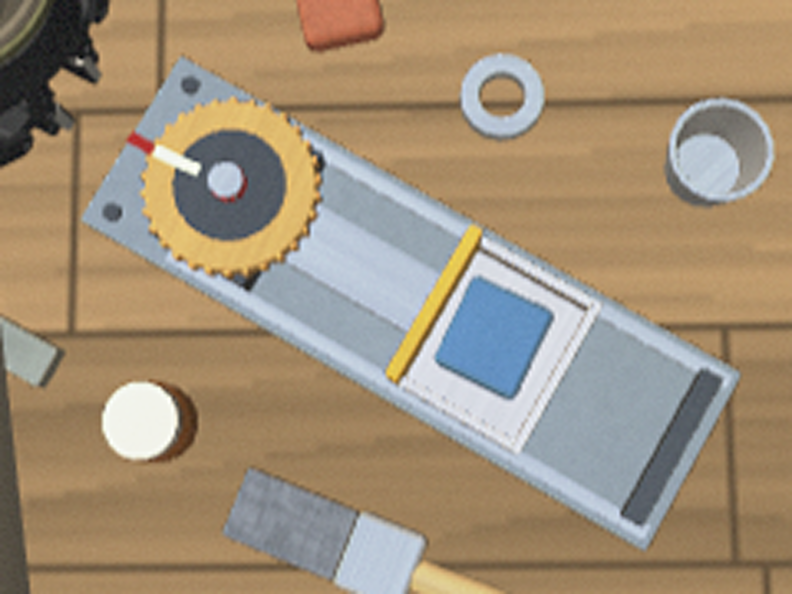

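Ring reads about 722°, and the stem's red band shows it has risen. The carriage hasn't moved. Tool x already points along the push direction, so I cross over the ring into the gap.

```bash
python3 -m crank '0 0 -.3 0 0 .3 40;.7 0 0 0 0 0 40;.7 0 0 0 0 0 40;.7 0 0 0 0 0 40;.7 0 0 0 0 0 40;.7 0 0 0 0 0 40;.6 0 0 0 0 0 40;0 0 0 0 0 0 40;0 0 0 0 0 0 40;0 0 0 0 0 0 40'; python3 st.py
python3 - <<'E'
from h import *
p,d=camera("wrist");cv2.imwrite("pics/w13.png",p[:,:,::-1])
p,d=camera("side");cv2.imwrite("pics/side2.png",cv2.resize(p[150:350,230:430,::-1],None,fx=3,fy=3,interpolation=cv2.INTER_CUBIC))
E
```

```text
clock: 24.85
position: [0.5571, -0.0269, 0.1894]
ee_rot: [-0.493, 0.87, 0.005, -0.003]
ft_force: [-1.1, 0.4, -0.2]
grip_width: 0.468
t 24.85 p [ 0.5571 -0.0269  0.1894] R 0.0875 phi -122.4 in-dir yaw-phi 181.5 z [-0.01   0.007 -1.   ]
J [-0.01  0.28 -0.03  1.77  0.    1.09  2.57] F [-1.1  0.4 -0.2] Ftool [0.2 1.2 0.3] g 0.468 T [ 0.   -0.04 -0.02]
centre in tool xy mm [-87.5  -2.3   0. ]
```

View pics/w13.png

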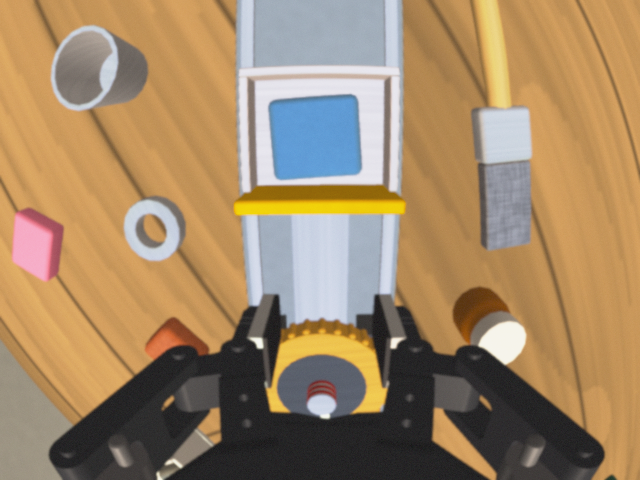

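View pics/side2.png

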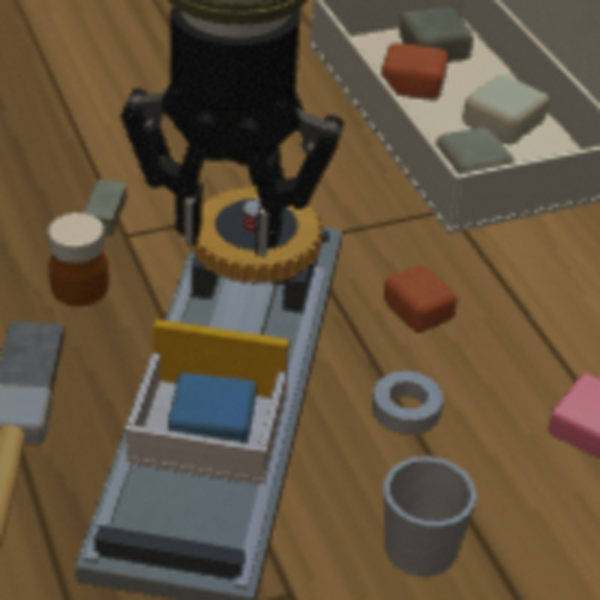

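J7 is close to its limit, so I turn the tool half a turn clockwise here. The tips are well clear above, and I'll push with the other faces of the fingers.

```bash
python3 -m crank '0 0 0 0 0 1 40;0 0 0 0 0 1 40;0 0 0 0 0 1 40;0 0 0 0 0 1 40;0 0 0 0 0 1 40;0 0 0 0 0 1 40;0 0 0 0 0 1 40;0 0 0 0 0 1 40;0 0 0 0 0 1 40;0 0 0 0 0 1 40'; python3 -m crank '0 0 0 0 0 1 40;0 0 0 0 0 1 40;0 0 0 0 0 1 40;0 0 0 0 0 1 40;0 0 0 0 0 1 40;0 0 0 0 0 1 40;0 0 0 0 0 1 40;0 0 0 0 0 1 40;0 0 0 0 0 1 40;0 0 0 0 0 1 40'; python3 st.py
```

```text
clock: 25.95
position: [0.5604, -0.0164, 0.188]
ee_rot: [0.201, 0.98, 0.003, -0.006]
ft_force: [-1.0, 0.3, -0.2]
grip_width: 0.465
clock: 26.95
position: [0.5634, -0.0059, 0.1867]
ee_rot: [0.797, 0.603, -0.001, -0.007]
ft_force: [-0.6, -0.8, 0.1]
grip_width: 0.467
t 26.95 p [ 0.5634 -0.0059  0.1867] R 0.0667 phi -127.5 in-dir yaw-phi 21.8 z [-0.01   0.009 -1.   ]
J [-0.36  0.31  0.35  1.78 -0.13  1.09 -0.24] F [-0.6 -0.8  0.1] Ftool [-0.9 -0.4 -0.1] g 0.467 T [0.01 0.02 0.01]
centre in tool xy mm [61.9 24.7  0.1]
```

```bash
python3 -m crank '0 0 0 0 0 .93 40;0 0 0 0 0 .93 40;-.2 .1 0 0 0 0 40;-.2 .1 0 0 0 0 40;0 0 0 .05 .05 0 40;0 0 0 0 0 0 40;0 0 .2 0 0 0 40;0 0 .2 0 0 0 40;0 0 0 0 0 0 40;0 0 0 0 0 0 40'; python3 st.py
python3 - <<'E'
from h import *
o=get_obs();T=R.from_quat(o['ee_rot'])
p,d=camera("top");cv2.imwrite("pics/top3.png",cv2.resize(p[180:360,200:440,::-1],None,fx=3.3,fy=3.3,interpolation=cv2.INTER_CUBIC))
P=np.array([.53817,-.0595,.074])-o['position'];print("plate centre in tool",T.inv().apply(P).round(4))
E
```

```text
clock: 27.95
position: [0.5626, -0.0209, 0.1681]
ee_rot: [0.868, 0.497, -0.001, -0.012]
ft_force: [0.7, 0.5, -0.6]
grip_width: 0.469
t 27.95 p [ 0.5626 -0.0209  0.1681] R 0.0796 phi -121.4 in-dir yaw-phi 1.0 z [-0.014  0.019 -1.   ]
J [-0.36  0.33  0.39  1.79 -0.17  1.06 -0.44] F [ 0.7  0.5 -0.6] Ftool [0.8 0.4 0.6] g 0.469 T [-0.05 -0.02  0.  ]
centre in tool xy mm [79.6  1.3  0.8]
plate centre in tool [-0.0465  0.0005  0.0936]
```

View pics/top3.png

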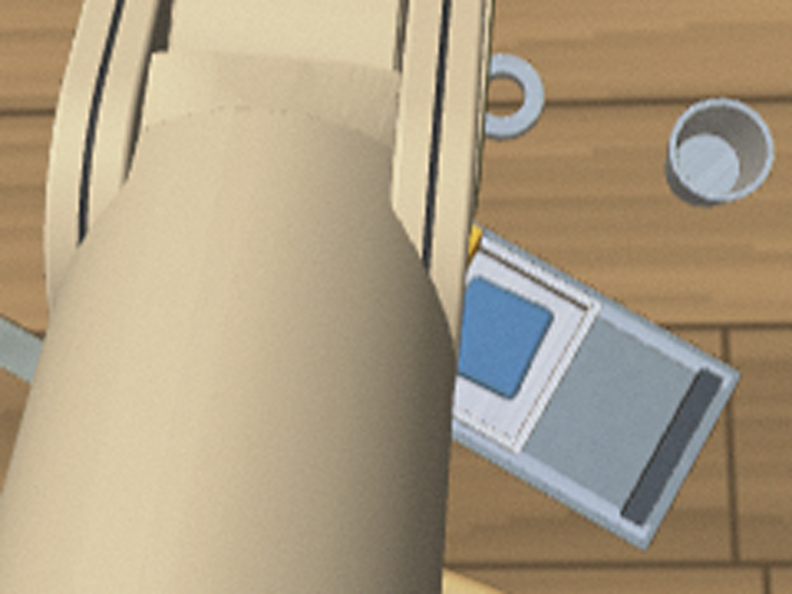

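```bash
python3 -m crank '-.2 0 0 0 0 0 40;0 0 .3 0 0 0 40;0 0 .3 0 0 0 40;0 0 .3 0 0 0 40;0 0 .2 0 0 0 40;0 0 0 0 0 0 40;-.12 0 0 0 0 0 40;-.12 0 0 0 0 0 40;-.12 0 0 0 0 0 40;0 0 0 0 0 0 40'; python3 st.py
python3 - <<'E'
from h import *
o=get_obs();T=R.from_quat(o['ee_rot'])
p,d=camera("side");cv2.imwrite("pics/side3.png",cv2.resize(p[150:350,230:430,::-1],None,fx=3,fy=3,interpolation=cv2.INTER_CUBIC))
P=np.array([.53817,-.0595,.058])-o['position'];print("plate centre in tool",T.inv().apply(P).round(4))
E
```

```text
clock: 29.0
position: [0.5493, -0.0412, 0.1198]
ee_rot: [0.868, 0.497, -0.001, -0.012]
ft_force: [-0.3, -0.0, -0.0]
grip_width: 0.472
t 29.0 p [ 0.5493 -0.0412  0.1198] R 0.1038 phi -121.8 in-dir yaw-phi 1.4 z [-0.014  0.019 -1.   ]
J [-0.33  0.37  0.39  1.86 -0.19  0.96 -0.38] F [-0.3 -0.  -0. ] Ftool [-0.2 -0.3  0. ] g 0.472 T [ 0.   -0.01  0.01]
centre in tool xy mm [103.8   2.5   0.9]
plate centre in tool [-0.022   0.001   0.0616]
```

View pics/side3.png

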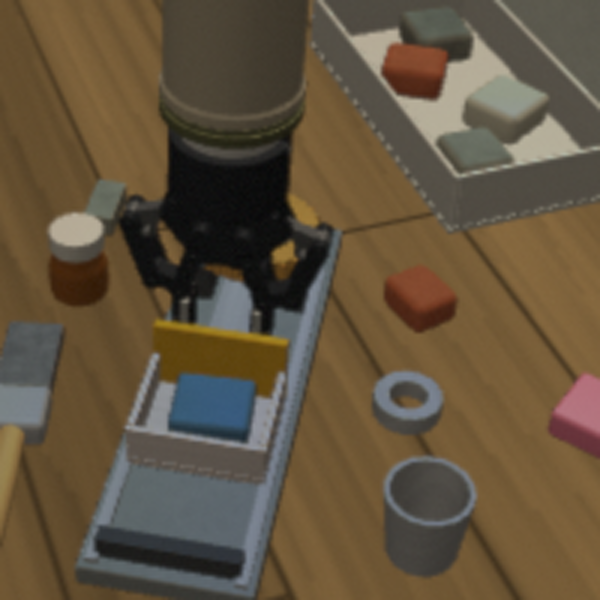

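The fingertips are behind the yellow plate (plate top at (220,335)), close to contact. Pushing gently.

```bash
python3 -m crank '-.1 0 0 0 0 0 40;-.1 0 0 0 0 0 40;-.1 0 0 0 0 0 40;-.1 0 0 0 0 0 40;-.1 0 0 0 0 0 40;-.1 0 0 0 0 0 40;-.1 0 0 0 0 0 40;-.1 0 0 0 0 0 40;-.1 0 0 0 0 0 40;-.1 0 0 0 0 0 40'; python3 st.py
```

```text
clock: 30.05
position: [0.5287, -0.0761, 0.1202]
ee_rot: [0.867, 0.498, 0.0, -0.012]
ft_force: [1.0, 1.8, 0.3]
grip_width: 0.469
t 30.05 p [ 0.5287 -0.0761  0.1202] R 0.1443 phi -121.5 in-dir yaw-phi 1.2 z [-0.012  0.022 -1.   ]
J [-0.28  0.34  0.4   1.9  -0.19  0.94 -0.31] F [1.  1.8 0.3] Ftool [ 2.1 -0.  -0.3] g 0.469 T [ 0.36 -0.14 -0.05]
centre in tool xy mm [144.3   3.    1.8]
```

```bash
python3 -m crank '-.1 0 0 0 0 0 40;-.1 0 0 0 0 0 40;-.1 0 0 0 0 0 40;-.08 0 0 0 0 0 40;-.06 0 0 0 0 0 40;-.06 0 0 0 0 0 40;-.06 0 0 0 0 0 40;-.06 0 0 0 0 0 40;-.05 0 0 0 0 0 40;-.05 0 0 0 0 0 40'; python3 st.py
```

```text
clock: 31.05
position: [0.5156, -0.0981, 0.1204]
ee_rot: [0.866, 0.499, 0.004, -0.013]
ft_force: [5.5, 7.7, -2.3]
grip_width: 0.471
t 31.05 p [ 0.5156 -0.0981  0.1204] R 0.1699 phi -121.4 in-dir yaw-phi 1.2 z [-0.006  0.028 -1.   ]
J [-0.25  0.32  0.41  1.93 -0.19  0.93 -0.26] F [ 5.5  7.7 -2.3] Ftool [9.4 0.9 2.5] g 0.471 T [ 1.56 -1.04 -0.26]
centre in tool xy mm [169.8   3.7   3.5]
```

```bash
python3 -m crank '-.07 0 0 0 0 0 40;-.07 0 0 0 0 0 40;-.07 0 0 0 0 0 40;0 0 0 0 0 0 40;0.1 0 0 0 0 0 40;.2 0 0 0 0 0 40;.2 0 0 0 0 0 40;.2 0 -.2 0 0 0 40;0 0 -.5 0 0 0 40;0 0 -.5 0 0 0 40'; python3 st.py; python3 -m crank '0 0 -1 0 0 0 40;0 0 -1 0 0 0 40;.7 .5 -.5 0 0 0 40;.7 .5 -.3 0 0 0 40;.7 .5 0 0 0 0 40;.7 .5 0 0 0 0 40;.7 .5 0 0 0 0 40;.7 .5 0 0 0 0 40;0 0 0 0 0 0 40;0 0 0 0 0 0 40'
python3 - <<'E'
from h import *
p,d=camera("top");cv2.imwrite("pics/top4.png",cv2.resize(p[150:390,180:460,::-1],None,fx=2.5,fy=2.5,interpolation=cv2.INTER_CUBIC))
p,d=camera("side");cv2.imwrite("pics/side4.png",cv2.resize(p[150:350,230:430,::-1],None,fx=3,fy=3,interpolation=cv2.INTER_CUBIC))
E
```

```text
clock: 32.05
position: [0.5289, -0.0733, 0.1688]
ee_rot: [0.865, 0.502, 0.006, -0.015]
ft_force: [0.0, -0.2, 1.0]
grip_width: 0.468
t 32.05 p [ 0.5289 -0.0733  0.1688] R 0.1418 phi -122.0 in-dir yaw-phi 2.2 z [-0.005  0.033 -0.999]
J [-0.29  0.27  0.41  1.87 -0.16  1.04 -0.33] F [ 0.  -0.2  1. ] Ftool [-0.1  0.1 -1. ] g 0.468 T [-0.07 -0.02  0.  ]
centre in tool xy mm [141.7   5.6   3.6]
clock: 33.05
position: [0.7255, 0.0173, 0.2978]
ee_rot: [0.864, 0.503, 0.01, -0.013]
ft_force: [-0.5, 0.4, 0.4]
grip_width: 0.469
```

View pics/top4.png

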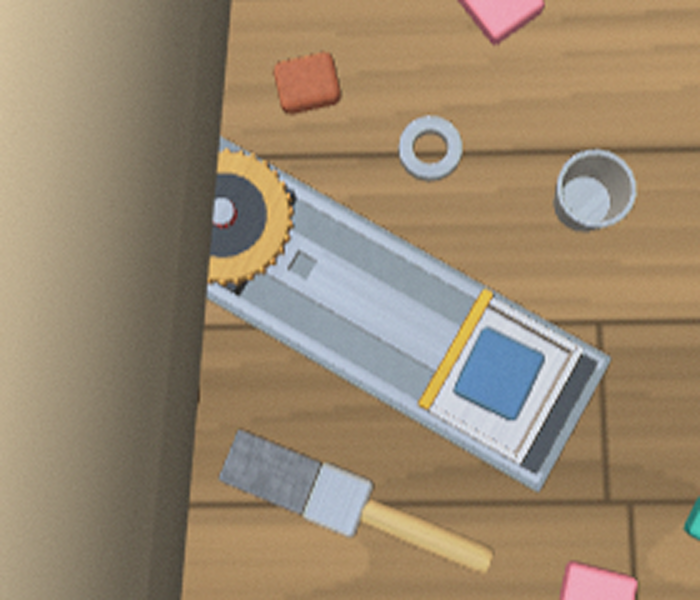

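View pics/side4.png

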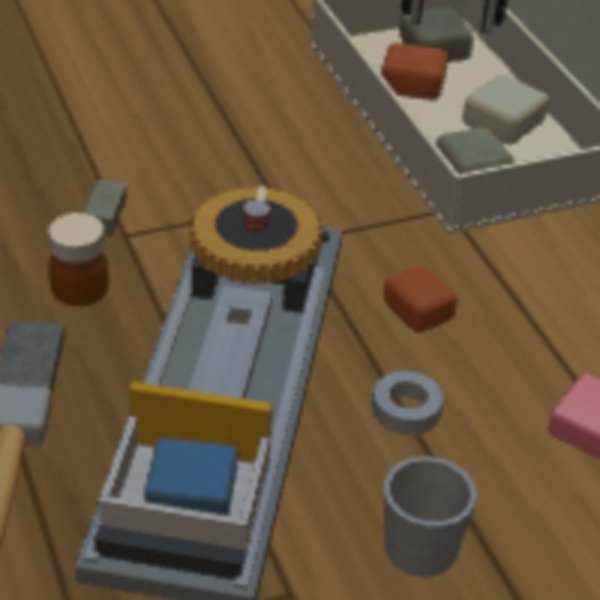

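```bash
python3 - <<'E'
from h import *
f=lambda x,y:cast("top",x/2.5+180-.3,y/2.5+150-.3,.074)
a,b=f(487,293),f(428,405);c=(a+b)/2;print(c,np.linalg.norm(a-b),"travel",np.linalg.norm(c-[.53817,-.0595,.074]))
# check vs pixel mask at same thresholds as initial
p,d=camera("top");hsv=cv2.cvtColor(p[:,:,::-1].copy(),cv2.COLOR_BGR2HSV)
m=cv2.inRange(hsv,(15,150,120),(30,255,255));m[:190]=0;m[360:]=0;m[:,:310]=0;m[:,430:]=0
n,l,s,ce=cv2.connectedComponentsWithStats(m);i=1+np.argmax(s[1:,4]);print(ce[i],s[i]);q=cast("top",*ce[i],.074);q0=cast("top",330.952,271.878,.074);print(q,q0,np.linalg.norm(q-q0))
p,d=camera("side");cv2.imwrite("pics/side5.png",cv2.resize(p[270:350,250:330,::-1],None,fx=7,fy=7,interpolation=cv2.INTER_CUBIC))
E
python3 ang.py w14;python3 st.py
```

```text
[ 0.50819711 -0.11193418  0.074     ] 0.08469758681455353 travel 0.06039633108823266
[361.80603448 289.15948276] [348 266  29  47 232]
[ 0.50818098 -0.1103058   0.074     ] [ 0.5377079  -0.05923928  0.074     ] 0.05898837203999067
t 33.25 line px [191. 231.] r 0.0314 ring deg mod360 4.8
t 33.3 p [0.7246 0.0164 0.2986] R 0.1244 phi -14.3 in-dir yaw-phi -105.5 z [ 0.005  0.033 -0.999]
J [-0.31  0.58  0.39  1.18 -0.25  1.42 -0.46] F [-0.3 -0.2  0. ] Ftool [-0.3 -0.1 -0. ] g 0.468 T [-0.06  0.02  0.  ]
centre in tool xy mm [ -33.2 -119.9    0.4]
```

View pics/side5.png

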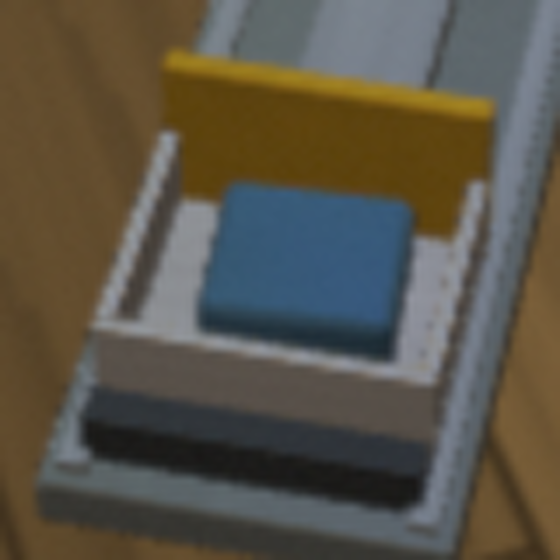

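View pics/w14.png

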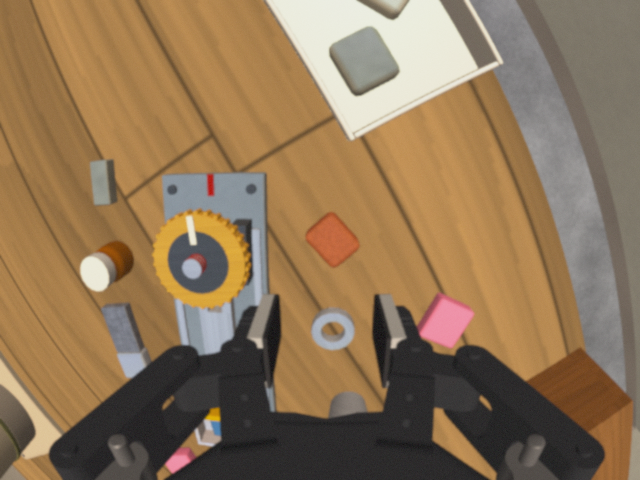

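The tray's front wall now meets the dark end stop. Travel measures 59–60 mm, the ring still reads about 724°, the blank is in the tray and the bystanders look untouched. Handing in.

```bash
python3 -c "
from workcell import hand_in
print(hand_in())"
```

```text
the job is handed in; nothing more can be done
None
```

The slide is unlocked and the carriage is home; I handed the job in at about 33 s of the 58 s allowed.

- **Ring:** I rolled it loose with the fingertips against the rim, in several strokes. It reads about 722–724° by the white line, so just over two turns, and the stem has visibly risen. I did not measure the stem height. The highest force I read was about 25 N, at the end of one of the moves.
- **Carriage:** Only after the ring was done did I push the yellow plate, which slid at about 2 N. I stopped at the end stop at about 9 N, gave three more small presses, then backed off. The measured travel is 59.0 mm by colour mask and 60.4 mm by plate edges. The tray looks flush against the stop in the side view.
- **Everything else:** The blue blank is still in its tray and the bystanders show no movement in the pictures. The robot is clear, with its force reading near zero.

**Disagreements and near misses:**
- The top and wrist cameras differed by about 5 mm on the ring's centre, so I used a value in between, and contact fitted it.
- The fingers slipped or lost contact for part of some strokes, so I took the ring angle from the line rather than from the tool's sweep.
- The fingertips ran low on two strokes, with up to 8 N of upward force. They may have brushed the bridge before I raised them.
- Joint 7 came within 0.03 rad of its limit on the way to the push, so I turned the tool half a turn before going on.

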